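# Prop an oven control panel on the bench rest

## Robot

A 6-joint arm with a two-finger parallel gripper is mounted at the origin on the work surface. World frame = base frame: x ahead of the robot, y to its left, z up, the work surface at z = 0. Lengths are in m, angles in degrees, forces in N, time in s.
With the tool pointing down it reaches from about 0.35 to 0.875 m from the base axis. Payload 4.2 kg.
Tool frame: the origin (TCP) lies between the finger pads; the fingertips stand 25 mm ahead of it and the grasp point (between the pads) lies 6 mm ahead of it (r.tips_ahead is the distance from the TCP to the fingertips, in m); z points along the fingers, y is the direction in which the jaws open and shut (so a half turn about z gives the same grasp; the last joint's range is limited). The gripper opens to 87 mm and grips with 3 to 60 N. Pads are 19 mm wide; open, the fingers measure 117 mm over their backs; the gripper's body (75 mm by 190 mm) begins 51 mm behind the grasp point.
Start: joints at [84.202, 22.042, 0.453, 0, -68.411, -14.817], TCP at [0.22, 0.585, 0.248] pointing down, gripper open.
Joint ranges: [-179.83, 179.83], [-69.29, 118.12], [-61.27, 80.66], [-181.25, 117.63], [-171.15, -9.14], [-177.46, 177.46]. Speed limits (degrees/s): [159.86, 159.86, 180, 180, 180, 180].

## Interface

Orientations are given as a 3x3 rotation matrix whose columns are the frame's x, y, z axes.
In Python, from station import r, vision, finish_job gives the robot as it stands.
- The arm moves only by the shell command python3 -m jog 'ROWS'. ROWS is a JSON object of lists of equal length, an entry for each row: "rot": the turn, a rotation vector about the world's x, y, z in degrees, a list of three; "delta_pos": the shift along the world's x, y, z in mm, a list of three; "grip": the opening in per cent of the stroke, from 0 (shut) to 100 (fully open). A call has 1 to 10 rows; each row shifts and turns the commanded pose from where the row before left it; what a row does not reach is not made up. A row lasts 1/12 s, in which the tool goes at most 41.7 mm and 7.16 degrees, less where a joint would pass 70% of its speed; a pose out of reach is approached as far as the arm can. A call with a gripper value outside its range is refused whole. The fingers move at their own pace and stop on an object; the grip force is fixed at half the most. Time passes only in rows, so rows that do not move let the fingers close. It gives the time, the measured TCP pose, the force and the opening at its end, in the units of the state.
- r.sense(): the state, without advancing time (a new reading comes with each control period).
- vision.capture(name): name is "scene" or "side" or "wrist"; returns a dict with "frame" (420x560x3 uint8, red, green, blue), "K" (3x3 intrinsics, pixels), "k1" (the pictures are not rectified: a ray, as slopes to the right and down, at radius r is drawn at 1 + k1 r^2 times it, then the intrinsics apply), "xyz" and "orientation" of the camera in the world. Camera axes: x right, y up, looking along -z (the intrinsics and any distortion apply to the point x, -y, -z); pixel columns grow to the right and rows downward; lengths in m; the calibration is good to about 2 mm. A picture is of the moment at which its call begins. There is no depth.
- finish_job(): hands the job in, once; it reports no verdict.
The state is a dict: "time_s": time; "joints": joint angles; "joint_velocities": joint speeds; "effort": joint torques, N m; "tcp_pos": TCP position; "ee_rot": TCP orientation; "wrist_force": force on the tool from outside, world axes, zero at the start; "moment": the same for the moment, N m; "gripper_width": opening from 0.0 (shut) to 1.0 (fully open).
Only numpy, scipy, OpenCV 4.12 (cv2) and the standard library are available. Lean on these libraries where they do the work, as an engineer would, in place of code of your own. Each camera call takes 0.05 s, during which the arm holds its last target. There are 200 camera calls.

## Task

Pick up the oven control panel that lies flat on the bench and lean it on the steel bench rest so that the technician can read it: display end up, buttons facing out (away from the wire backrest), bottom edge on the base plate behind the front lip, its back against the wire backrest, square to the rest and near its middle. Set the bottom edge down gently while you still hold the panel, pressing only lightly on the rest, and only then let it lean and let go. Leave the other things on the bench where they are.

Things in the scene. Friction and masses are not known exactly. Their poses are not given: they have to be found in the camera images.
- panel: the control panel: white plastic slab 190 long (x) x 62 wide (y) x 20 thick (z), lying buttons up. Origin: centre of its plain underside (its back); +x to the display end (black window 69 from the middle), +z out of the button face. Keys in the middle (2 high); a knob 32 dia x 12 high 62 from the middle, near the bottom end. Its long sides are plain; grip across the 62 width.
- panel_foot (a point): the middle of the panel's bottom edge on its back side: the panel's point (-95, 0, 0)
- rest: the bench rest: bare steel, fixed to the bench, a base plate 144 (x) x 140 (y) x 8 thick with a front lip and a wire backrest. Origin: centre of the plate's underside, +z up; its open front looks to its -x. A panel with its bottom against the lip and its back on the top bar leans about 63 degrees from the level.
- rest_lip (a point): middle of the top of the front lip, at its inner face: x = -64, z = 24 in the rest's frame; the lip is 8 thick, 16 above the plate and as wide as the plate
- rest_bar (a point): middle of the axis of the backrest's level top bar: x = 12, z = 111 in the rest's frame; bar 10 dia, from y = -50 to 50, on two legs that run down and back to x = 55
- jar: a closed glass jar of screws with a steel cap, 56 dia x 70 high; origin at the centre of its underside; not to be moved
- screwdriver: a loose screwdriver with a black handle, 180 long, lying flat; not to be moved
- meter: a grey handheld meter with a round selector, 150 x 75 x 32 (40 with the selector), lying on its back: a slab too, but wider and thicker than the panel; origin at the centre of its underside; not to be moved
- transformer: a small steel transformer with a copper winding, 80 x 65 x 56 high; origin at the centre of its underside; not to be moved
- dish: a shallow round steel dish for screws, 120 dia x 25 high; origin at the centre of its underside; not to be moved
- tape: a roll of black tape lying flat, 90 outer dia x 24 high; origin at the centre of its underside; not to be moved
- wrench: a loose steel wrench, 160 long, lying flat; not to be moved
- mug: a white mug, 76 dia x 85 high, handle to its +y; origin at the centre of its underside; not to be moved
Not all that is in view belongs to the job. Leave any purple look-alike of the panel alone. Of the things that look like the rest, take the one that is nearest to the robot's base at the start.

How it is judged (in metres and radians):
On the way:
1. the panel's bottom edge is set down on the base plate behind the lip, display end up, while the fingers still hold it (x of panel_foot in the frame of rest between -0.056 and -0.012 m and y of panel_foot in the frame of rest between -0.025 and 0.025 m and z of panel_foot in the frame of rest below 0.014 m and contact force between panel and rest above 0.5 N and contact force between the fingers and panel above 2 N and angle between panel's own x axis and vertical below 0.7 rad), for 0.2 s.
At the end, for the whole second after the job is handed in: The panel leans on the backrest, still and released: display end up, 10 to 32 degrees off vertical, buttons out, panel_foot on the base plate (under 14 mm above the bench), 8 to 52 mm behind the lip, within 25 mm of the rest's middle line, square within 8 degrees; other things not moved (x of panel_foot in the frame of rest between -0.056 and -0.012 m and y of panel_foot in the frame of rest between -0.025 and 0.025 m and z of panel_foot in the frame of rest below 0.014 m and angle between panel's own x axis and vertical between 0.17 and 0.56 rad and angle between panel's own z axis and vertical below 1.45 rad and angle between the y axis of panel and the y axis of rest, either way round below 0.14 rad and contact force between panel and rest above 0.5 N and contact force between the fingers and panel below 0.05 N and linear speed of panel below 0.01 m/s and angular speed of panel below 0.05 rad/s); the robot touches nothing.
It fails at once if the panel is pressed or knocked against the rest with more than 30 N (contact force between panel and rest above 30 N).
It fails at once if another thing on the bench is moved by more than 25 mm (distance of any of jar, screwdriver, meter, transformer, dish, tape, wrench, mug from where it was at the start of the episode above 0.025 m).
It also fails if it takes over 43 s, if anything falls off the work surface, if the arm or the gripper's body presses on something with over 40 N, if the wrist force passes 120 N, or if a joint passes its speed limit or range.

## Working session

There is one attempt and no reset: what is moved stays moved. The work goes in short steps, Python scripts to look and compute and a shell command to move; the robot and the scene stay as the last step left them, time stands still between calls to the robot, and variables do not carry over. Pictures are saved under pics/ and viewed, about 8 in all and at most 12, crops included, and the job is handed in when it is done.

```bash
ls; mkdir -p pics
python3 - <<'E'
from station import r, vision
import cv2, pickle
for n in ("scene","side"):
    c=vision.capture(n); pickle.dump(c,open(f"pics/{n}0.pkl","wb"))
    print(n,c["K"],c["k1"],c["xyz"],c["orientation"])
    cv2.imwrite(f"pics/{n}0.png",c["frame"][:,:,::-1])
print(r.sense())
E
```

```text
pics
scene [[436.93548387   0.         278.65020423]
 [  0.         436.93548387 205.04667927]
 [  0.           0.           1.        ]] -0.03790295123598392 [1.14123425 0.35600853 1.10489821] [[-0.59960258 -0.64239435  0.47729052]
 [ 0.80013856 -0.49310247  0.34150877]
 [ 0.01596983  0.58666809  0.80967001]]
side [[463.04191856   0.         275.97926384]
 [  0.         463.04191856 214.62450283]
 [  0.           0.           1.        ]] 0.019656451825683603 [-0.3667638  -1.22415392  0.97740047] [[ 0.77586938  0.34652303 -0.52720821]
 [-0.63047655  0.39549129 -0.66789666]
 [-0.02293532  0.85059298  0.52532423]]
{'time_s': 0.1, 'joints': array([ 8.42034871e+01,  2.20858502e+01,  3.89654831e-01, -2.47299274e-02,
       -6.84139857e+01, -1.48178018e+01]), 'joint_velocities': array([ 0.08477366, -0.07207474,  0.15428196,  0.04874853, -0.07535013,
        0.07217532]), 'effort': array([-6.68562534e-04, -3.91688991e+01,  1.87936163e+01,  4.23192412e+00,
        1.34761140e-02, -7.52165101e-05]), 'tcp_pos': array([0.21984686, 0.58453677, 0.24658979]), 'ee_rot': array([[ 9.35915580e-01, -3.52223900e-01, -5.93509179e-04],
       [-3.52224384e-01, -9.35913712e-01, -1.87262186e-03],
       [ 1.04108798e-04,  1.96166438e-03, -9.99998071e-01]]), 'wrist_force': array([ 0.53301784,  1.42436827, -0.4413122 ]), 'moment': array([-0.07081637,  0.04566554,  0.04419486]), 'gripper_width': 1.0005228645363287}
```

View pics/scene0.png

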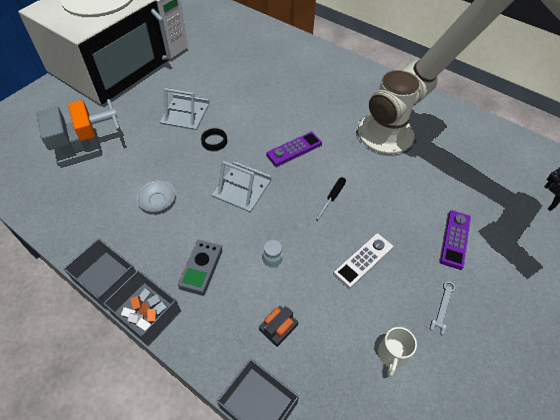

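View pics/side0.png

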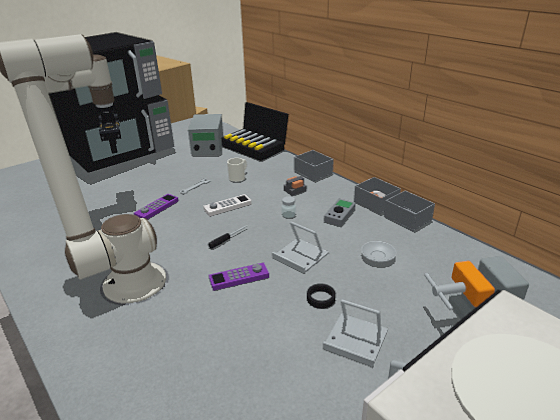

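The scene view has the white panel at (364,260), with its display at (347,273) and its knob at (378,244). The near rest is at (242,186), or (300,250) in the side view. Next I'll enlarge both.

```bash
cat > h.py <<'E'
import numpy as np, cv2, pickle
from scipy.optimize import brentq
def ray(c,uv):
    K=c["K"]; d=np.array([(uv[0]-K[0,2])/K[0,0],(uv[1]-K[1,2])/K[1,1]]); rd=np.hypot(*d)
    r=brentq(lambda r:r*(1+c["k1"]*r*r)-rd,0,2); s=d*(r/rd if rd>0 else 1)
    return np.array(c["xyz"]), np.array(c["orientation"])@np.array([s[0],-s[1],-1])
def on(c,uv,z):
    o,d=ray(c,uv); return o+d*(z-o[2])/d[2]
def proj(c,p):
    q=np.array(c["orientation"]).T@(np.array(p)-c["xyz"]); s=np.array([q[0],-q[1]])/-q[2]
    s=s*(1+c["k1"]*s@s); return s*np.array([c["K"][0,0],c["K"][1,1]])+c["K"][:2,2]
def tri(c1,u1,c2,u2):
    (a,d),(b,e)=ray(c1,u1),ray(c2,u2); t=np.linalg.lstsq(np.c_[d,-e],b-a,rcond=None)[0]
    p,q=a+t[0]*d,b+t[1]*e; return (p+q)/2,np.linalg.norm(p-q)
L=lambda n:pickle.load(open(f"pics/{n}.pkl","rb"))
E
python3 - <<'E'
from h import *
A,B=L("scene0"),L("side0")
def crop(c,x,y,w=100,h=75,k=4): return cv2.resize(c["frame"][y:y+h,x:x+w,::-1],None,fx=k,fy=k,interpolation=cv2.INTER_CUBIC)
a=np.vstack([np.hstack([crop(A,195,145),crop(B,255,210)]),np.hstack([crop(A,315,222),crop(B,180,170)])])
cv2.imwrite("pics/crop0.png",a)
for n,c,(x,y,w,h) in (("A",A,(325,225,75,70)),("B",B,(195,185,65,35))):
    f=c["frame"][y:y+h,x:x+w].astype(int); hsv=f.max(2)-f.min(2)
    m=((f.min(2)>165)&(hsv<30)).astype(np.uint8)
    m=cv2.morphologyEx(m,cv2.MORPH_CLOSE,np.ones((9,9)))
    cs=max(cv2.findContours(m,0,2)[0],key=cv2.contourArea)
    print(n,cv2.contourArea(cs))
    P=np.array([on(c,p[0]+[x,y],.02)[:2] for p in cs],np.float32)*1000
    print(cv2.minAreaRect(P),cv2.boxPoints(cv2.minAreaRect(P)))
for n,c,u in(("disp",A,(347,273)),("knob",A,(378,244))): print(n,on(c,u,.02))
E
```

```text
A 1248.0
((503.7976379394531, 202.0647735595703), (62.7143669128418, 190.85353088378906), 79.81475830078125) [[404.32977 188.07617]
 [592.17566 154.3273 ]
 [603.2655  216.05338]
 [415.41962 249.80225]]
B 312.0
((501.9241943359375, 200.7922821044922), (64.781494140625, 190.44100952148438), 80.03782653808594) [[402.53586 185.36287]
 [590.10547 152.41698]
 [601.3125  216.2217 ]
 [413.74292 249.16759]]
disp [0.57236839 0.18784825 0.02      ]
knob [0.43789118 0.21054758 0.02      ]
```

View pics/crop0.png

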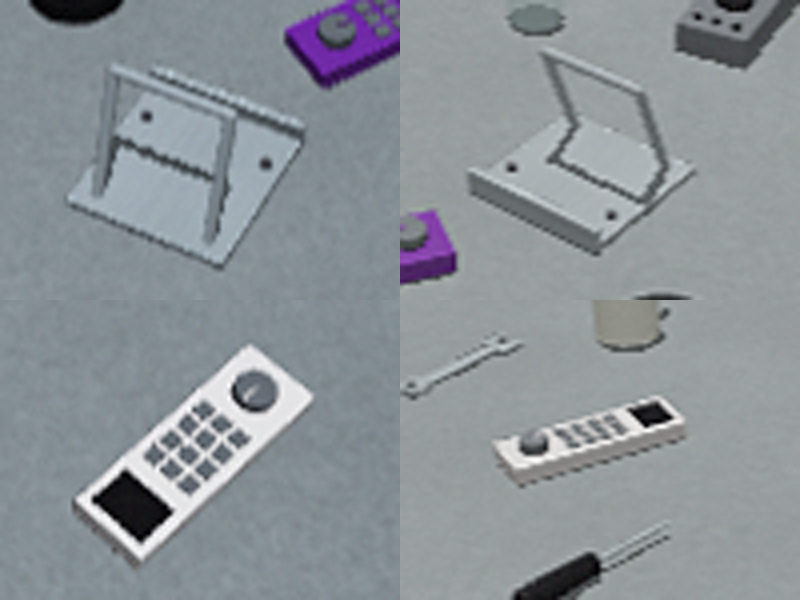

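Run:
```python
from h import *
A,B=L("scene0"),L("side0")
a=lambda x,y:(195+(x+.5)/4-.5,145+(y+.5)/4-.5); b=lambda x,y:(255+(x-400+.5)/4-.5,210+(y+.5)/4-.5)
pr=lambda n,p:print(n,np.round(np.array(p)*1000,1))
pr("A back L,R z8",[on(A,a(67,201),.008),on(A,a(222,267),.008)])
pr("A lip z24",[on(A,a(303,127),.024),on(A,a(153,68),.024)])
pr("B lip outer z24",[on(B,b(469,172),.024),on(B,b(599,240),.024)])
pr("B back corner z8",on(B,b(694,168),.008))
for n,p,q in(("bar1",a(112,70),b(545,52)),("bar2",a(233,115),b(643,88))):
    x,e=tri(A,p,B,q); pr(n,x); pr(" gap",e)
    x,e=tri(A,p,B,b(*{"bar1":(643,88),"bar2":(545,52)}[n])); pr(" swapped",x); pr(" gap",e)
```

```text
A back L,R z8 [[ 591.9 -298.3    8. ]
 [ 567.  -161.7    8. ]]
A lip z24 [[ 429.3 -189.1   24. ]
 [ 454.6 -325.    24. ]]
B lip outer z24 [[ 421.5 -196.9   24. ]
 [ 443.7 -339.8   24. ]]
B back corner z8 [ 588.  -304.4    8. ]
bar1 [ 513.8 -252.6  134.1]
 gap 80.0
 swapped [ 531.8 -293.8  111.9]
 gap 2.7
bar2 [ 527.6 -236.1   89.2]
 gap 89.2
 swapped [ 509.1 -194.8  109.5]
 gap 2.3
```

Both views agree on the panel: centre (503,201.5) mm, yaw -10°, and a measured size of 190x62. The rest's centre is about (507.5,-247) mm with yaw about 10.5°. Its plate width, depth and bar height match the given sizes within a few mm. I'll grasp with the tool tilted 35° toward the display end, so the final pose stays in reach.

```bash
python3 - <<'E'
from h import *
A=L("scene0")
for n,u in dict(jar=(272,262),mug=(398,362),wr1=(437,330),wr2=(448,284),sd1=(342,180),sd2=(319,218),trans=(279,330),meter=(201,268),pur=(455,240)).items(): print(n,np.round(on(A,u,0.0)[:2],3))
E
python3 -m jog '{"delta_pos":[[23,-29.7,0],[23,-29.7,0],[23,-29.7,0],[23,-29.7,0],[23,-29.7,0],[23,-29.7,0],[23,-29.7,0],[23,-29.7,0],[23,-29.7,0],[23,-29.7,0]],"rot":[[0,0,5.3],[0,0,5.3],[0,0,0],[0,0,0],[0,0,0],[1.22,6.9,0],[1.22,6.9,0],[1.22,6.9,0],[1.22,6.9,0],[1.22,6.9,0]],"grip":[100,100,100,100,100,100,100,100,100,100]}'
python3 -c "
from station import r;s=r.sense();print(s['joints'],s['tcp_pos'],s['ee_rot'])"
```

```text
jar [ 0.662 -0.005]
mug [0.696 0.418]
wr1 [0.561 0.462]
wr2 [0.42 0.43]
sd1 [ 0.283 -0.006]
sd2 [0.454 0.017]
trans [0.81  0.131]
meter [ 0.799 -0.152]
pur [0.272 0.386]
time_s: 0.93
tcp_pos: [0.4513, 0.2867, 0.2487]
ee_rot: [[0.804, -0.174, -0.568], [-0.14, -0.985, 0.103], [-0.578, -0.004, -0.816]]
wrist_force: [1.3, 2.1, -0.0]
gripper_width: 0.995
[ 35.48255438  27.55684039  11.21839999 -24.78616216 -99.02575125
  46.22508824] [0.45131215 0.28665927 0.2487121 ] [[ 0.8042597  -0.17375084 -0.56831064]
 [-0.13971573 -0.9847826   0.10335734]
 [-0.57762085 -0.00372421 -0.81629669]]
```

```bash
python3 -m jog '{"delta_pos":[[16.5,-22,-25],[16.5,-22,-25],[16.5,-22,-25],[16.5,-22,-25],[0,0,-30],[0,0,-20],[0,0,0],[0,0,0]],"rot":[[0,0,0],[0,0,0],[0,0,0],[0,0,0],[0,0,0],[0,0,0],[0,0,0],[0,0,0]],"grip":[100,100,100,100,100,100,100,100]}'
python3 - <<'E'
from station import r,vision
import cv2,numpy as np,pickle
s=r.sense();print(s['joints'],s['tcp_pos'],s['ee_rot'])
a=vision.capture("scene");b=vision.capture("wrist");pickle.dump(b,open("pics/w1.pkl","wb"))
x=a["frame"][200:330,280:453];x=cv2.resize(x,(400,300),interpolation=2)
cv2.imwrite("pics/m1.png",np.hstack([x,cv2.resize(b["frame"],(400,300))])[:,:,::-1])
E
```

```text
time_s: 1.6
tcp_pos: [0.5155, 0.1995, 0.0965]
ee_rot: [[0.805, -0.174, -0.568], [-0.143, -0.985, 0.098], [-0.576, 0.002, -0.817]]
wrist_force: [-0.3, -0.3, 0.5]
gripper_width: 0.997
[ 26.70826344  38.91515274   6.2939108  -20.09836323 -87.10473507
  59.63578186] [0.51550967 0.19950823 0.09649444] [[ 0.80450408 -0.17393537 -0.56790815]
 [-0.1434065  -0.98475453  0.09845348]
 [-0.57637467  0.00223549 -0.81718251]]
```

View pics/m1.png

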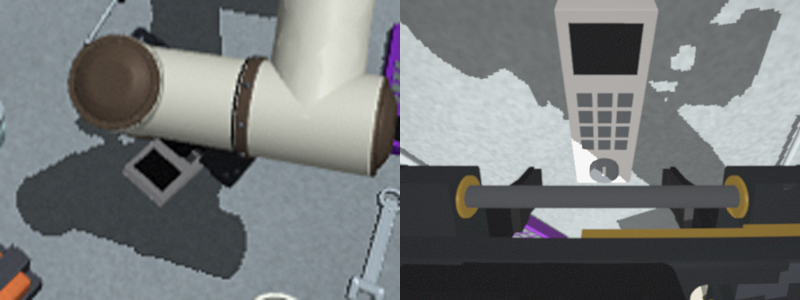

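The panel is aligned squarely with the jaws: fingers at columns 530 and 680, panel centred at 605. Now I'll descend, watching the force, and grip.

```bash
python3 -m jog '{"delta_pos":[[1,0,-22],[1,0,-22],[0,0,-13],[0,0,-10],[0,0,0]],"rot":[[0,0,0],[0,0,0],[0,0,0],[0,0,0],[0,0,0]],"grip":[100,100,100,100,100]}'; python3 -m jog '{"delta_pos":[[0,0,0],[0,0,0],[0,0,0],[0,0,0],[0,0,0],[0,0,0],[0,0,0],[0,0,0]],"rot":[[0,0,0],[0,0,0],[0,0,0],[0,0,0],[0,0,0],[0,0,0],[0,0,0],[0,0,0]],"grip":[0,0,0,0,0,0,0,0]}'
```

```text
time_s: 2.12
tcp_pos: [0.5173, 0.2, 0.0296]
ee_rot: [[0.805, -0.174, -0.567], [-0.143, -0.985, 0.099], [-0.576, 0.001, -0.818]]
wrist_force: [0.6, -0.1, -0.6]
gripper_width: 1.003
time_s: 2.78
tcp_pos: [0.5183, 0.1997, 0.0314]
ee_rot: [[0.807, -0.173, -0.565], [-0.142, -0.985, 0.099], [-0.574, 0.0, -0.819]]
wrist_force: [0.1, -1.2, 5.4]
gripper_width: 0.709
```

```bash
python3 -m jog '{"delta_pos":[[0,0,10],[0,0,20],[0,0,30],[0,0,40],[0,0,40],[0,0,40],[0,0,20],[0,0,0],[0,0,0]],"rot":[[0,0,0],[0,0,0],[0,0,0],[0,0,0],[0,0,0],[0,0,0],[0,0,0],[0,0,0],[0,0,0]],"grip":[0,0,0,0,0,0,0,0,0]}'
cat >> h.py <<'E'
from scipy.spatial.transform import Rotation as Rn
G=np.array([.5178,.1998,.0305]); RG=np.array([[.806,-.1735,-.566],[-.142,-.985,.099],[-.575,0,-.8185]])
RG=Rn.from_matrix(RG).as_matrix()
Rp0=Rn.from_euler('z',-10,degrees=True).as_matrix(); pp0=np.array([.503,.2015,0])
TP=Rp0.T@(G-pp0); TR=Rp0.T@RG      # tool in panel
C=np.array([.5075,-.247,0]); YAW=10.5
def goal(fx,fz,pitch,fy=0,C=C,yaw=YAW):
    Rr=Rn.from_euler('z',yaw,degrees=True).as_matrix(); Rp=Rr@Rn.from_euler('y',-pitch,degrees=True).as_matrix()
    o=C+Rr@np.array([fx,fy,fz])+Rp@np.array([.095,0,0]); return o+Rp@TP, Rp@TR
E
python3 - <<'E'
from h import *
from station import r
s=r.sense();print(s['tcp_pos'],s['wrist_force'],s['gripper_width'],TP)
for z in (.13,.018):
    g,R=goal(-.036,z,67.5); print(g,R[:,2])
E
```

```text
time_s: 3.53
tcp_pos: [0.5181, 0.2006, 0.2314]
ee_rot: [[0.808, -0.175, -0.563], [-0.141, -0.985, 0.102], [-0.572, -0.003, -0.82]]
wrist_force: [-0.6, 0.7, -2.5]
gripper_width: 0.707
[0.51813769 0.20059792 0.23138432] [-0.570133    0.65942176 -2.4789624 ] 0.7071554146790574 [0.01487036 0.00089582 0.0305    ]
[ 0.4855746  -0.25015256  0.24317882] [ 0.52722395  0.09726165 -0.84414162]
[ 0.4855746  -0.25015256  0.13117882] [ 0.52722395  0.09726165 -0.84414162]
```

```bash
python3 -m jog '{"delta_pos":[[-2,-20,3],[-2.5,-34,3],[-2.5,-37,3],[-2.5,-37,3],[-2.5,-37,3],[-2.5,-37,3],[-2.5,-37,3],[-2.5,-37,3],[-2.5,-37,3],[-2.5,-37,3]],"rot":[[0,0,6.83],[0,0,6.83],[0,0,6.84],[1.23,-6.64,0],[1.23,-6.64,0],[1.23,-6.64,0],[1.23,-6.64,0],[1.23,-6.64,0],[1.23,-6.64,0],[1.23,-6.64,0]],"grip":[0,0,0,0,0,0,0,0,0,0]}'
python3 -c "
from station import r;s=r.sense();print(s['joints'])"
```

```text
time_s: 4.37
tcp_pos: [0.4913, -0.1511, 0.2584]
ee_rot: [[0.961, 0.183, 0.209], [0.178, -0.983, 0.039], [0.213, -0.001, -0.977]]
wrist_force: [0.4, -0.5, -2.1]
gripper_width: 0.707
[ -0.34398733   5.72000697 -19.81710962  -2.94642849 -52.42777076
 102.42250259]
```

```bash
python3 -m jog '{"delta_pos":[[-2,-35,0],[-2,-35,0],[-1.5,-20,0],[0,0,0],[0,0,0],[0,0,0]],"rot":[[1.23,-6.64,0],[1.23,-6.64,0],[1.23,-6.64,0],[0,0,0],[0,0,0],[0,0,0]],"grip":[0,0,0,0,0,0]}'
python3 - <<'E'
from h import *
from station import r,vision
s=r.sense();print(s['joints'],s['tcp_pos'],s['ee_rot'],s['wrist_force'])
g,R=goal(-.036,.06,67.5); print("to go",(g-s['tcp_pos'])*1000,Rn.from_matrix(R@s['ee_rot'].T).as_rotvec(degrees=True))
im=[]
for n,(x,y) in (("scene",(180,110)),("side",(220,170))):
    c=vision.capture(n);pickle.dump(c,open(f"pics/{n}2.pkl","wb")); im.append(cv2.resize(c["frame"][y:y+120,x:x+120],(400,400),interpolation=2))
cv2.imwrite("pics/m2.png",np.hstack(im)[:,:,::-1])
E
```

```text
time_s: 4.87
tcp_pos: [0.4873, -0.2351, 0.2581]
ee_rot: [[0.842, 0.183, 0.507], [0.154, -0.983, 0.099], [0.517, -0.005, -0.856]]
wrist_force: [-0.1, -0.1, -1.8]
gripper_width: 0.708
[-17.39516715   4.59580922 -19.06256538 -22.23607203 -40.55002148
 131.55681479] [ 0.48727087 -0.2350982   0.25807382] [[ 0.84212101  0.18307441  0.50726322]
 [ 0.15415278 -0.98308593  0.09888866]
 [ 0.51678732 -0.00508018 -0.85609874]] [-0.06868723 -0.11036515 -1.7750004 ]
to go [ -1.69626861 -15.05435244 -84.89500522] [-0.07354641 -1.3383912  -0.05934062]
```

View pics/m2.png

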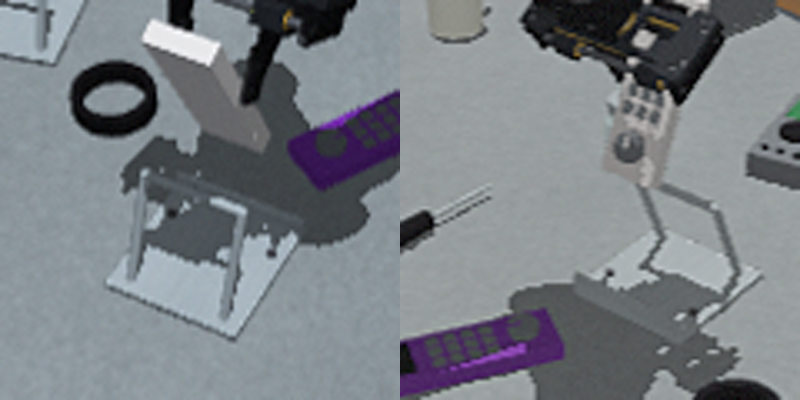

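The panel is held, display up and buttons out. I'll compare predicted corners for the panel and the rest with the pictures.

Run:
```python
from h import *
from station import r
s=r.sense(); k=400/120
Rp=s['ee_rot']@TR.T; o=s['tcp_pos']-Rp@TP
Rr=Rn.from_euler('z',YAW,degrees=True).as_matrix()
im=[]
for n,(x,y) in (("scene",(180,110)),("side",(220,170))):
    c=L(n+"2"); f=np.ascontiguousarray(cv2.resize(c["frame"][y:y+120,x:x+120],(400,400),interpolation=2))
    P=lambda p:tuple(int(v) for v in np.round((proj(c,p)-[x,y]+.5)*k))
    pan=[P(o+Rp@np.array([a,b,z])) for z in(0,.02) for a,b in((-.095,-.031),(-.095,.031),(.095,.031),(.095,-.031))]
    for i in range(4):
        for a,b in((i,(i+1)%4),(i+4,(i+1)%4+4),(i,i+4)): cv2.line(f,pan[a],pan[b],(255,0,0),1)
    q=lambda a,b,z:P(C+Rr@np.array([a,b,z]))
    for a,b in [((-.072,-.07,.024),(-.072,.07,.024)),((-.072,-.07,.0),(-.072,.07,0)),((.072,-.07,.008),(.072,.07,.008)),((-.072,.07,.008),(.072,.07,.008)),((-.072,-.07,.008),(.072,-.07,.008)),((.012,-.05,.111),(.012,.05,.111)),((-.064,-.07,.024),(-.064,.07,.024))]: cv2.line(f,q(*a),q(*b),(0,255,0),1)
    im.append(f)
cv2.imwrite("pics/m3.png",np.hstack(im)[:,:,::-1])
```

```text
(no output)
```

View pics/m3.png

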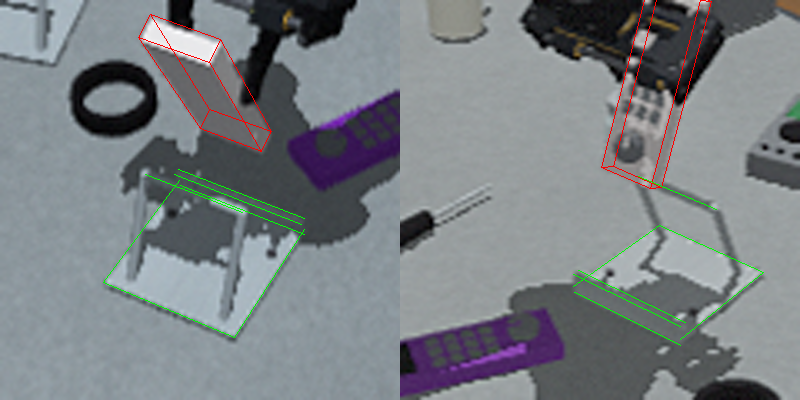

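Both overlays fit within about a pixel. I'll descend at pitch 73°, a bit steeper than the leaning angle, so the panel clears the bar.

```bash
cat > go.py <<'E'
import sys
from h import *
from station import r
s=r.sense(); a=[float(v) for v in sys.argv[1:4]]
g,R=goal(a[0],a[1],a[2]); print("to go",np.round((g-s['tcp_pos'])*1000,1),np.round(Rn.from_matrix(R@s['ee_rot'].T).as_rotvec(degrees=True),2))
Rp=s['ee_rot']@TR.T; f=s['tcp_pos']-Rp@TP-Rp@np.array([.095,0,0]); Rr=Rn.from_euler('z',YAW,degrees=True).as_matrix()
print("foot in rest",np.round(Rr.T@(f-C)*1000,1),"pitch",np.degrees(np.arcsin(Rp[2,0])),"F",s['wrist_force'],"j",np.round(s['joints'],1),"t",s['time_s'])
E
python3 go.py -.037 .03 73
```

```text
to go [ -14.5  -18.2 -115. ] [ 0.98 -6.64 -0.23]
foot in rest [-32.7  15.7 146.1] pitch 66.29539343203197 F [ 0.95061339 -0.29965166 -2.89877607] j [-17.3   4.6 -19.  -22.2 -40.5 131.6] t 4.9667
```

```bash
python3 -m jog '{"delta_pos":[[-7,-9,0],[-7.5,-9,0],[0,0,-25],[0,0,-30],[0,0,-30],[0,0,-20],[0,0,-10],[0,0,0],[0,0,0]],"rot":[[0.5,-3.3,-0.1],[0.5,-3.3,-0.1],[0,0,0],[0,0,0],[0,0,0],[0,0,0],[0,0,0],[0,0,0],[0,0,0]],"grip":[0,0,0,0,0,0,0,0,0]}'; python3 go.py -.037 .012 73
```

```text
time_s: 5.72
tcp_pos: [0.4744, -0.2525, 0.1446]
ee_rot: [[0.775, 0.183, 0.605], [0.144, -0.983, 0.112], [0.615, 0.001, -0.788]]
wrist_force: [-0.0, 0.6, -1.6]
gripper_width: 0.705
to go [ -0.5   0.1 -18.6] [-0.    0.04 -0.04]
foot in rest [-36.4  -0.2  30.6] pitch 73.0382110218735 F [-0.00194778  0.61122296 -1.62964918] j [-28.   13.4 -22.8 -47.3 -31.3 164.9] t 5.7167
```

```bash
python3 -m jog '{"delta_pos":[[0,0,-7],[0,0,-6],[0,0,-4],[0,0,0],[0,0,0]],"rot":[[0,0,0],[0,0,0],[0,0,0],[0,0,0],[0,0,0]],"grip":[0,0,0,0,0]}'; python3 go.py -.037 .008 73;  python3 -m jog '{"delta_pos":[[0,0,-1],[0,0,-1],[0,0,0],[0,0,0]],"rot":[[0,0,0],[0,0,0],[0,0,0],[0,0,0]],"grip":[0,0,0,0]}';python3 go.py -.037 .008 73
```

```text
time_s: 6.13
tcp_pos: [0.474, -0.2534, 0.1285]
ee_rot: [[0.774, 0.181, 0.607], [0.143, -0.984, 0.11], [0.617, 0.001, -0.787]]
wrist_force: [0.4, -0.6, -2.0]
gripper_width: 0.71
to go [-0.1  1.  -6.5] [0.03 0.16 0.09]
foot in rest [-36.8  -1.2  14.5] pitch 73.14838953768296 F [ 0.40572753 -0.61090413 -1.97409714] j [-28.9  15.  -23.  -50.1 -30.5 168.6] t 6.1333
time_s: 6.47
tcp_pos: [0.4738, -0.2535, 0.1263]
ee_rot: [[0.774, 0.18, 0.607], [0.142, -0.984, 0.11], [0.617, 0.001, -0.787]]
wrist_force: [0.5, 0.8, -2.3]
gripper_width: 0.702
to go [ 0.1  1.1 -4.3] [0.02 0.15 0.12]
foot in rest [-37.   -1.2  12.3] pitch 73.14272645724148 F [ 0.51068852  0.80641146 -2.29480862] j [-29.   15.2 -23.1 -50.4 -30.4 169.1] t 6.4667
```

```bash
for i in 1; do python3 -m jog '{"delta_pos":[[0,0,-1.5],[0,0,-1.5],[0,0,0],[0,0,0]],"rot":[[0,0,0],[0,0,0],[0,0,0],[0,0,0]],"grip":[0,0,0,0]}'|grep -E "tcp|force"; python3 -m jog '{"delta_pos":[[0,0,-1],[0,0,0],[0,0,0]],"rot":[[0,0,0],[0,0,0],[0,0,0]],"grip":[0,0,0]}'|grep -E "tcp|force"; done; python3 go.py -.037 .008 73
```

```text
tcp_pos: [0.4739, -0.2535, 0.1233]
wrist_force: [0.5, -0.0, -1.6]
tcp_pos: [0.4743, -0.2534, 0.123]
wrist_force: [-0.3, 1.6, 4.2]
to go [-0.5  1.1 -1. ] [0.02 0.23 0.1 ]
foot in rest [-36.3  -1.3   9. ] pitch 73.22389769598425 F [-0.2546156   1.61428839  4.20901133] j [-29.2  15.6 -23.1 -51.1 -30.3 170. ] t 7.05
```

Contact with the plate: the wrist z force rose by about 6 N. I'll hold there, then work out the lean about the foot.

```bash
python3 -m jog '{"delta_pos":[[0,0,0],[0,0,0],[0,0,0],[0,0,0],[0,0,0]],"rot":[[0,0,0],[0,0,0],[0,0,0],[0,0,0],[0,0,0]],"grip":[0,0,0,0,0]}'|grep -E "tcp|force"; for p in 71.2 69.2 68.2;do python3 go.py -.0363 .0088 $p|head -1;done
```

```text
tcp_pos: [0.4744, -0.2534, 0.123]
wrist_force: [0.2, 0.9, 5.4]
to go [ 3.7  1.9 -0.3] [-0.3  2.   0.1]
to go [ 7.6  2.6 -0.6] [-0.66  3.97  0.1 ]
to go [ 9.6  3.  -0.8] [-0.84  4.95  0.1 ]
```

```bash
python3 -m jog '{"delta_pos":[[1.9,0.4,-0.1],[1.9,0.4,-0.1],[1.9,0.4,-0.1],[1.9,0.4,-0.1],[0,0,0],[0,0,0]],"rot":[[-0.18,1,0],[-0.18,1,0],[-0.18,1,0],[-0.18,1,0],[0,0,0],[0,0,0]],"grip":[0,0,0,0,0,0]}'|grep -E "tcp|force"
python3 go.py -.0363 .0088 67.7
python3 - <<'E'
from station import vision
from h import *
im=[]
for n,(x,y) in (("scene",(180,110)),("side",(240,180))):
    c=vision.capture(n);im.append(cv2.resize(c["frame"][y:y+100,x:x+100],(400,400),interpolation=2))
cv2.imwrite("pics/m4.png",np.hstack(im)[:,:,::-1])
E
```

```text
tcp_pos: [0.4823, -0.2519, 0.1225]
wrist_force: [0.3, 2.7, 5.9]
to go [ 2.6  1.6 -0.5] [-0.15  1.48  0.07]
foot in rest [-36.2  -1.3   9. ] pitch 69.18632750257693 F [0.29502788 2.67842323 5.86616438] j [-24.6  15.7 -23.2 -42.1 -28.5 158.6] t 7.9667
```

View pics/m4.png

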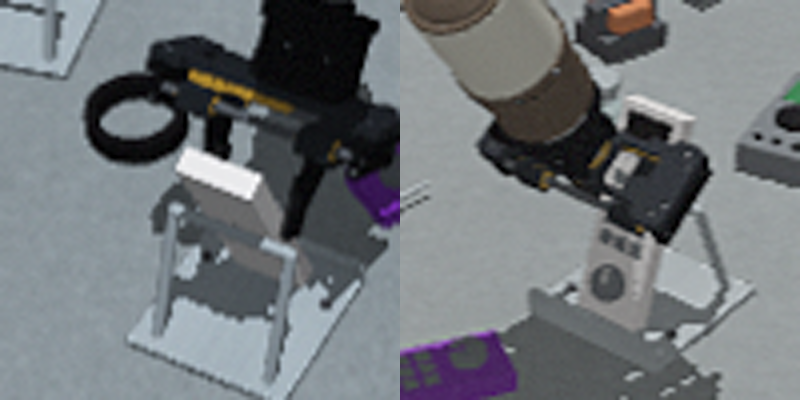

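The foot is on the plate behind the lip, and the back is close to the bar. I'll tilt in small steps until the bar is felt.

```bash
python3 -m jog '{"delta_pos":[[1,0.2,0],[0,0,0],[0,0,0]],"rot":[[-0.1,0.5,0],[0,0,0],[0,0,0]],"grip":[0,0,0]}'|grep -E "tcp|force"
python3 -m jog '{"delta_pos":[[1,0.2,0],[0,0,0],[0,0,0]],"rot":[[-0.1,0.5,0],[0,0,0],[0,0,0]],"grip":[0,0,0]}'|grep -E "tcp|force"
python3 -m jog '{"delta_pos":[[1,0.2,0],[0,0,0],[0,0,0]],"rot":[[-0.1,0.5,0],[0,0,0],[0,0,0]],"grip":[0,0,0]}'|grep -E "tcp|force"; python3 go.py -.0363 .0088 66
```

```text
tcp_pos: [0.483, -0.2519, 0.1225]
wrist_force: [1.5, 1.9, 5.7]
tcp_pos: [0.4838, -0.2517, 0.1224]
wrist_force: [0.4, 0.3, 5.6]
tcp_pos: [0.4841, -0.2517, 0.1225]
wrist_force: [-2.9, 0.6, 8.0]
to go [ 4.1  2.  -0.9] [-0.19  1.6   0.12]
foot in rest [-37.5  -1.4   9.3] pitch 67.61155994742663 F [-2.85602013  0.56773311  7.97671197] j [-23.1  15.8 -23.4 -38.7 -28.1 154.4] t 8.8167
```

The bar contact is at pitch 67.6°, and I predicted 67.5°. Now I'll release.

```bash
python3 -m jog '{"delta_pos":[[0,0,0],[0,0,0],[0,0,0],[0,0,0],[0,0,0],[0,0,0],[0,0,0],[0,0,0]],"rot":[[0,0,0],[0,0,0],[0,0,0],[0,0,0],[0,0,0],[0,0,0],[0,0,0],[0,0,0]],"grip":[74,78,84,90,95,100,100,100]}'
python3 - <<'E'
from station import vision,r
from h import *
print(r.sense()['ee_rot'][:,2]); im=[]
for n,(x,y) in (("scene",(180,110)),("side",(240,180))):
    c=vision.capture(n);im.append(cv2.resize(c["frame"][y:y+100,x:x+100],(400,400),interpolation=2))
cv2.imwrite("pics/m5.png",np.hstack(im)[:,:,::-1])
E
```

```text
time_s: 9.48
tcp_pos: [0.4843, -0.2512, 0.1217]
ee_rot: [[0.83, 0.18, 0.528], [0.153, -0.984, 0.096], [0.537, 0.001, -0.844]]
wrist_force: [0.7, 0.7, 0.8]
gripper_width: 0.993
[ 0.52804805  0.09571118 -0.84380367]
```

View pics/m5.png

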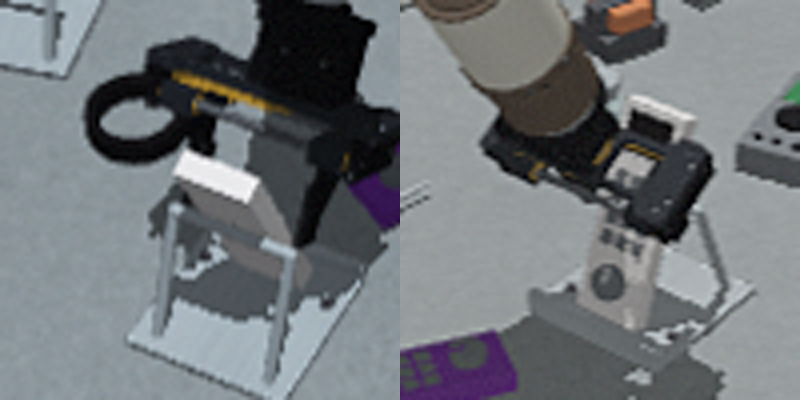

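The panel stays put with the fingers open and the wrist force near zero. I'll back off along the tool axis.

```bash
python3 -m jog '{"delta_pos":[[-2.6,-0.5,4.2],[-5.3,-1,8.4],[-8,-1.4,12.7],[-10.6,-1.9,16.9],[-10.6,-1.9,16.9],[-10.6,-1.9,16.9],[-10.6,-1.9,16.9],[-5,0,20],[0,0,0],[0,0,0]],"rot":[[0,0,0],[0,0,0],[0,0,0],[0,0,0],[0,0,0],[0,0,0],[0,0,0],[0,0,0],[0,0,0],[0,0,0]],"grip":[100,100,100,100,100,100,100,100,100,100]}'
python3 -m jog '{"delta_pos":[[0,0,20],[0,0,30],[0,0,20],[0,0,0],[0,0,0],[0,0,0],[0,0,0],[0,0,0],[0,0,0],[0,0,0]],"rot":[[0,0,0],[0,0,0],[0,0,0],[0,0,0],[0,0,0],[0,0,0],[0,0,0],[0,0,0],[0,0,0],[0,0,0]],"grip":[100,100,100,100,100,100,100,100,100,100]}'
python3 - <<'E'
from station import vision,r
from h import *
im=[]; k=4
Rr=Rn.from_euler('z',YAW,degrees=True).as_matrix(); Rp=Rr@Rn.from_euler('y',-67.6,degrees=True).as_matrix()
o=C+Rr@np.array([-.037,-.001,.008])+Rp@np.array([.095,0,0])
for n,(x,y) in (("scene",(180,110)),("side",(240,180))):
    c=vision.capture(n);f=np.ascontiguousarray(cv2.resize(c["frame"][y:y+100,x:x+100],(400,400),interpolation=2))
    P=lambda p:tuple(int(v) for v in np.round((proj(c,p)-[x,y]+.5)*k))
    pan=[P(o+Rp@np.array([a,b,z])) for z in(0,.02) for a,b in((-.095,-.031),(-.095,.031),(.095,.031),(.095,-.031))]
    for i in range(4):
        for a,b in((i,(i+1)%4),(i+4,(i+1)%4+4),(i,i+4)): cv2.line(f,pan[a],pan[b],(255,0,0),1)
    im.append(f)
    a0=L(n+"0")["frame"].astype(int); d=(abs(c["frame"].astype(int)-a0).max(2)>40); print(n,d.sum())
    cv2.imwrite(f"pics/{n}9.png",c["frame"][:,:,::-1])
cv2.imwrite("pics/m6.png",np.hstack(im)[:,:,::-1])
E
```

```text
time_s: 10.42
tcp_pos: [0.4209, -0.2619, 0.2368]
ee_rot: [[0.828, 0.18, 0.531], [0.154, -0.984, 0.094], [0.539, 0.004, -0.842]]
wrist_force: [-0.4, 0.2, -0.5]
gripper_width: 1.002
time_s: 11.25
tcp_pos: [0.421, -0.2616, 0.304]
ee_rot: [[0.83, 0.18, 0.527], [0.152, -0.984, 0.096], [0.536, 0.0, -0.844]]
wrist_force: [0.2, 0.0, 0.1]
gripper_width: 1.001
scene 18396
side 24401
```

View pics/m6.png

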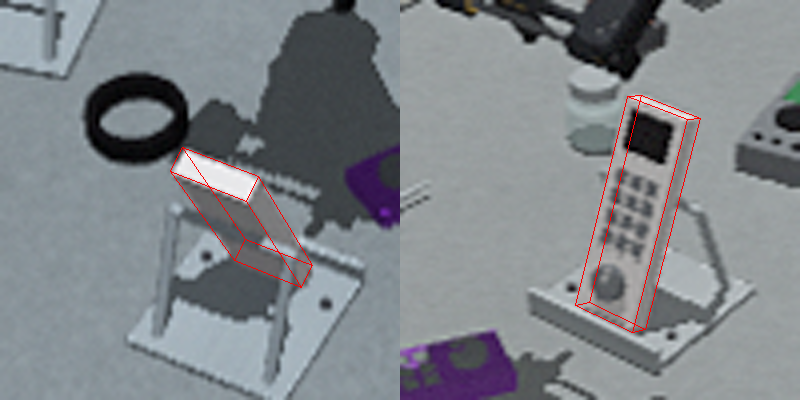

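View pics/scene9.png

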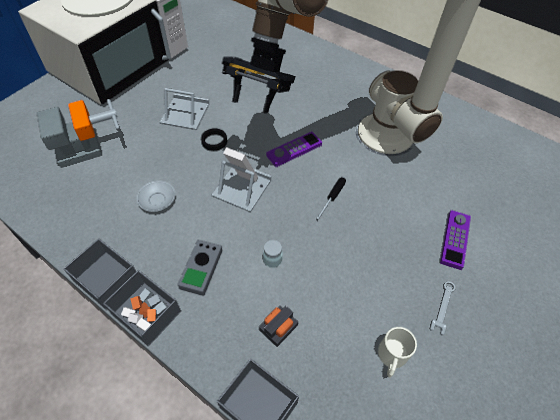

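The panel leans as predicted in both views. All the other objects are where they were, and the arm is clear.

```bash
python3 -c "
from station import finish_job;print(finish_job())"
```

```text
the job is handed in; nothing more can be done
None
```

The panel is leaning on the rest nearest the robot, display end up and buttons out, and I handed the job in at about 11.4 s of the 43 s allowed. `finish_job()` gives no verdict, so the figures below come from my own checks.

- **Set-down:** I gripped the panel across its width and put the bottom edge on the plate while still holding it. I held it there with about 6–8 N on the plate, judging by the rise in wrist force. I then tilted it back until I felt the bar, at 67.6° from level (67.5° predicted), with the wrist force never above about 8.5 N at the readings I took.
- **Final position:** the foot is about 37 mm in front of the rest's centre, so 27 mm behind the lip, and about 1 mm off its middle line. The panel is about 22° off vertical. A panel outline drawn at that pose matches both the scene and side pictures.
- **Release:** the wrist force fell to about zero when the fingers opened, and the arm then backed well clear.
- **Other objects:** comparing the scene pictures by eye, none of them has moved.
- **Disagreement:** one first estimate of the rest from the side view alone was about 10 mm off the others. I used the scene-view and bar estimates instead, and the later overlay and the bar contact angle confirmed them.

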